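# Emboss a notebook cover on the counter press

### The arm

A 6-joint arm with a two-finger parallel gripper is mounted at the origin on the work surface. World frame = base frame: x ahead of the robot, y to its left, z up, the work surface at z = 0. Lengths are in m, angles in rad, forces in N, time in s.
With the tool pointing down it reaches from about 0.3 to 0.875 m from the base axis. Payload 6.4 kg.
Tool frame: the origin (TCP) lies at the very end of the fingers, on their centre line; the grasp point (between the pads) lies 19 mm behind it; z points along the fingers, y is the line along which they close (so a half turn about z gives the same grasp; the last joint's range is limited). The gripper opens to 85 mm and grips with 20 to 120 N. Pads are 22 mm wide; open, the fingers measure 114 mm over their backs; the gripper's body (76 mm by 85 mm) begins 54 mm behind the grasp point. The pads swing forward as they close: fully open they stand 13 mm farther back than shut.
Start: joints at [1.066, 0.181, 1.607, -0, 1.354, -0.206], TCP at [0.169, 0.55, 0.196] pointing down, gripper open.
Joint ranges: [-2.99, 2.99], [-0.89, 2.07], [0.3, 2.58], [-1.14, 4.28], [0, 2.63], [-3.12, 3.12]. Speed limits (rad/s): [2.57, 2.57, 3.01, 3.14, 3.14, 3.14].

### API

Orientations are given as a unit quaternion [w, x, y, z].
In Python, from bench import ctrl gives the robot as it stands.
- The arm moves only by the tool jog_arm, never from a script. Its argument "series" is a list that holds one entry, the list of rows, each a list of 7 numbers: the shift along the tool's x, y, z in mm, then the turn, a rotation vector about the tool's x, y, z in rad, then the finger opening in mm, from 0 to 85.4. In form: [[[tx, ty, tz, rx, ry, rz, gripper], ...]]. A call has exactly 10 rows; each row shifts and turns the commanded pose from where the row before left it, along the tool's axes as they then stand; what a row does not reach is not made up. A row lasts 1/10 s, in which the tool goes at most 50 mm and 8.59 degrees, less where a joint would pass 70% of its speed; a pose out of reach is approached as far as the arm can. A call with a gripper value outside its range is refused whole. The fingers move at their own pace and stop on an object; the grip force is fixed at half the most. Time passes only in rows, so rows that do not move let the fingers close, or fill a call up. It gives the time, the measured TCP pose, the force, the opening and the grip force at its end, in the units of the state.
- ctrl.get_obs(): the state, without advancing time (a new reading comes with each control period).
- ctrl.camera(name): name is "scene" or "side" or "wrist"; returns a dict with "frame" (420x560x3 uint8, blue, green, red), "z_map" (420x560 float32, m along the optical axis (not along the pixel's ray), 0 where there is no reading), "fx", "fy", "cx", "cy" (pixels), "k1" (the pictures are not rectified: a ray, as slopes to the right and down, at radius r is drawn at 1 + k1 r^2 times it, then the intrinsics apply), "xyz" and "rotation" of the camera in the world. Camera axes: x right, y down, z forward; pixel columns grow to the right and rows downward; lengths in m; the calibration is good to about 2 mm. A picture is of the moment at which its call begins.
- ctrl.hand_in(): hands the job in; it is judged then, once.
The state is a dict: "time_s": time; "q": joint angles; "dq": joint speeds; "joint_efforts": joint torques, N m; "eef_pos": TCP position; "eef_rot": TCP orientation; "wrist_force": force on the tool from outside, world axes, zero at the start; "torque": the same for the moment, N m; "opening": opening from 0.0 (shut) to 1.0 (fully open); "grasp_force": force on a finger pad.
Only numpy, scipy, OpenCV 4.12 (cv2) and the standard library are available. Lean on these libraries where they do the work, as an engineer would, in place of code of your own. Each camera call takes 0.05 s, during which the arm holds its last target. There are 200 camera calls.

### The job

Emboss the cover of the blue notebook that lies on the table of the white embossing press: with a fingertip, push the notebook straight back under the die until its rear edge sits square and flush against the back stop. Then press the red-gripped lever down with a finger until the die bears firmly on the cover, keep it there for three seconds, and let it rise again under your finger, not snapping, until it is back up at rest. Use light finger pressure, do not grip or lift anything, and leave the other things on the counter where they are.

Things in the scene. Friction and masses are not known exactly. Their poses are not given: they have to be found in the camera images.
- press: White bench embossing press, bolted down. Origin on the counter under the die; x points from the operator's side (front, towards the robot at yaw 0) to the back stop, y to its left, z up. Cast base 340 x 210 mm (x -160 to 180). Column behind x = 92 mm. Pinion shaft and lever on its right (-y).
- table_front (a point): Middle of the front edge of the press's steel work table, on its flat top: press frame (-150, 0, 50) mm, 50 mm above the counter. The table spans x -150 to 60, y +-95 mm; only its part in front of x = -45 mm is open from above.
- head_front (a point): Middle of the front face of the press's head: press frame (-45, 0, 207) mm. The head is 110 mm wide (y +-55) and spans 155 to 260 mm above the counter.
- back_stop (a point): Middle of the front face of the aluminium back stop (a bar 170 mm wide in y, 12 mm tall, standing on the work table); press frame (50, 0, 56) mm, axes as the press. The notebook's rear edge must lie against this face.
- notebook: Loose blue hardcover pocket notebook with orange elastic band, 148 (x) x 105 (y) x 14 mm thick, 0.13 to 0.25 kg, lying flat on the press table, its front half sticking out to the operator. Origin at the centre of its underside, x towards its rear edge. It starts 20 to 50 mm short of the stop, up to 8 mm off centre and 0.15 rad askew.
- notebook_back (a point): Middle of the notebook's rear edge at half thickness (notebook frame (74, 0, 7) mm).
- notebook_front (a point): Middle of the notebook's front edge at half thickness (notebook frame (-74, 0, 7) mm): where to push. The cover is smooth (friction about 0.25). Pushed along the press x axis with a few newtons the notebook slides back; if it then stands askew, a push near the trailing end of this edge squares it. At home this point is at press x = -98 mm.
- lever (a joint): Lever angle, rad: 0 at rest, growing as it is pushed down. The arm points to the operator, its elevation above level is 0.61 minus this. The die meets the cover at 0.79, then its stiff spring yields: it bears firmly from 0.88 on; hard stop at 1.12. Upward force at the grip: 2 N at the top, 4 N at 0.7, 12 N at 0.88, 20 N at 1.1. Let go low down, it snaps up at over 2.5 rad/s.
- lever_hinge (a point): Pivot of the lever: point on the level pivot axis (along the press y axis) in the plane of the arm, press frame (0, -132, 200) mm.
- lever_grip (a point): Point on the axis of the red cylindrical lever grip, at its middle, 187 mm from the pivot. The grip is 28 mm in diameter and spans 135 to 240 mm from the pivot; the rest of the arm is a 15 mm steel rod. The arm swings in the press's x-z plane; push on the grip from above. Nothing stands under it or within 60 mm beside it.
- die: Brass die, 40 x 50 mm (x, y), on its sprung holder under the head; origin at the centre of its lower face, centred over press x = y = 0. At rest its face is 39 mm above the work table (25 mm above the notebook). Lever and ram are geared: 31.6 mm of ram travel per rad.
- stack: Bystander: loose stack of three notebooks (tan, pink, teal), 150 x 110 x 46 mm high; origin at the centre of its underside.
- pen_cup: Bystander: dark round pen cup, 72 mm across, 95 mm tall, pens up to 150 mm; origin at the centre of its underside.
- gift_box: Bystander: flat red gift box with a pen on it, 190 x 130 x 36 mm; origin at the centre of its underside.
- die_rack: Bystander: small wooden rack with three brass dies, 90 x 70 x 44 mm; origin at the centre of its underside.
Mind the look-alikes: they are no part of the job. What is meant by the notebook is not green, pink or purple, and is the larger of those in its own colour.

How it is judged:
On the way, in this order (a step that is already met when the one before it is completed fails the run):
1. the notebook is square and flush against the back stop, the lever still up (x of notebook_back in the frame of back_stop above -0.004 m and angle between the x axis of notebook and the x axis of press, either way round below 0.05 rad and y of notebook_back in the frame of back_stop between -0.025 and 0.025 m and value of joint lever below 0.3 rad), for 0.2 s.
2. the lever is down and the die bears firmly on the seated cover, for 2.5 s (value of joint lever above 0.88 rad and contact force between die and notebook above 18 N and x of notebook_back in the frame of back_stop above -0.004 m and angle between the x axis of notebook and the x axis of press, either way round below 0.05 rad and y of notebook_back in the frame of back_stop between -0.025 and 0.025 m), for 2.5 s.
At the end, for the whole second after the job is handed in: The notebook lies flat on the press table, its rear edge within 4 mm of the back stop, within 0.05 rad of square and within 25 mm of centred; the lever is back up (below 0.06 rad) and still (x of notebook_back in the frame of back_stop above -0.004 m and angle between the x axis of notebook and the x axis of press, either way round below 0.05 rad and y of notebook_back in the frame of back_stop between -0.025 and 0.025 m and value of joint lever below 0.06 rad and velocity of joint lever below 0.05 rad/s and linear speed of notebook below 0.02 m/s and height (world z) of notebook below 0.053 m and angle between notebook's own z axis and vertical below 0.03 rad); the robot touches nothing.
It fails at once if the notebook is lifted or tipped off the press table (height (world z) of notebook above 0.058 m or angle between notebook's own z axis and vertical above 0.12 rad).
It fails at once if the notebook is gripped or rammed (over 35 N from the fingers), or the press and its lever gripped or forced (over 36 N) (contact force between the fingers and notebook above 35 N or contact force between the fingers and press above 36 N).
It fails at once if the lever snaps back up (faster than 2.5 rad/s) (velocity of joint lever below -2.5 rad/s).
It fails at once if the cover is struck while the notebook is not home (contact force between die and notebook above 3 N and not (x of notebook_back in the frame of back_stop above -0.006 m and angle between the x axis of notebook and the x axis of press, either way round below 0.07 rad and y of notebook_back in the frame of back_stop between -0.03 and 0.03 m)).
It fails at once if one of the other things on the counter is shifted by over 15 mm (distance of any of stack, pen_cup, gift_box, die_rack from where it was at the start of the episode above 0.015 m).
It also fails if it takes over 67 s, if anything falls off the work surface, if the arm or the gripper's body presses on something with over 40 N, if the wrist force passes 120 N, or if a joint passes its speed limit or range.

## Working session

There is one attempt and no reset: what is moved stays moved. The work goes in short steps, Python scripts to look and compute and a tool call to move; the robot and the scene stay as the last step left them, time stands still between calls to the robot, and variables do not carry over. Pictures are saved under pics/ and viewed, at most 10 in all, crops included, and the job is handed in when it is done.

Besides the shell and the picture viewer there is one more tool, called after "Request:" as name(argument=value, ...) on one line, values as JSON. jog_arm: Moves the arm, as the interface text tells. Its arguments: {"type":"object","properties":{"series":{"type":"array"}},"required":["series"]}

```bash
ls; mkdir -p pics
cat > h.py <<'E'
import numpy as np, cv2
from bench import ctrl
def cloud(c):
    """world xyz for each pixel from z_map"""
    v,u=np.mgrid[0:420,0:560].astype(np.float32)
    K=np.array([[c['fx'],0,c['cx']],[0,c['fy'],c['cy']],[0,0,1.]])
    p=np.stack([u.ravel(),v.ravel()],1)[:,None].astype(np.float64)
    n=cv2.undistortPoints(p,K,np.array([c['k1'],0,0,0.])).reshape(420,560,2)
    d=np.dstack([n,np.ones((420,560))])
    R=np.array(c['rotation'])
    if R.size==4:
        from scipy.spatial.transform import Rotation as Ro
        R=Ro.from_quat(np.roll(R,-1)).as_matrix()
    d=d@R.T
    return np.array(c['xyz'])+d*c['z_map'][...,None], d, np.array(c['xyz'])
def plane(d,o,uv,z):
    r=d[int(uv[1]),int(uv[0])]; return o+r*(z-o[2])/r[2]
E
python3 - <<'E'
from h import *
import pickle
o=ctrl.get_obs(); print(o)
D={}
for n in ["scene","side","wrist"]:
    c=ctrl.camera(n);D[n]=c;print(n,c['xyz'],c['rotation'],c['fx'],c['k1'])
pickle.dump(D,open('d.pkl','wb'))
cv2.imwrite('pics/a.png',cv2.resize(np.vstack([D['scene']['frame'],D['side']['frame']]),None,fx=.71,fy=.71))
cv2.imwrite('pics/scene.png',D['scene']['frame']);cv2.imwrite('pics/side.png',D['side']['frame'])
E
```

```text
pics
{'time_s': 0.0, 'q': array([ 1.06569590e+00,  1.81584718e-01,  1.60801631e+00, -2.09691536e-06,
        1.35380608e+00, -2.06267679e-01]), 'dq': array([ 0.00098789,  0.00121823,  0.00010586, -0.00040699, -0.00068527,
        0.00114562]), 'joint_efforts': array([-1.41865326e-03, -4.44869936e+01, -3.51334620e+01, -2.95071477e-04,
        9.06798203e-03, -7.74589694e-06]), 'eef_pos': array([0.16894019, 0.54896832, 0.19525565]), 'eef_rot': array([-3.14965562e-04,  1.48860749e-01,  9.88857752e-01, -8.50798692e-04]), 'wrist_force': array([ 1.00461693, -1.47662549,  0.56753424]), 'torque': array([ 0.03108667,  0.00712109, -0.04940726]), 'grasp_force': 0.0, 'opening': 0.9989496109272323}
scene [1.43761391 0.59028233 1.12369452] [-0.21152809  0.45239025  0.79038314 -0.35481463] 448.67186975772546 -0.13791158052917935
side [0.35996667 1.20854676 0.9003732 ] [ 0.03116194 -0.05963527  0.87025808 -0.48797893] 460.5521840855366 -0.034499167867850934
wrist [0.0977177  0.57179868 0.37223614] [0.12138804 0.7953303  0.58722176 0.08879903] 334.24774857162436 0.015426515342486699
```

View pics/scene.png

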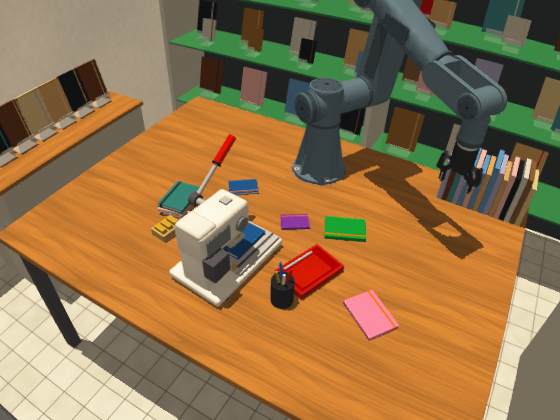

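View pics/side.png

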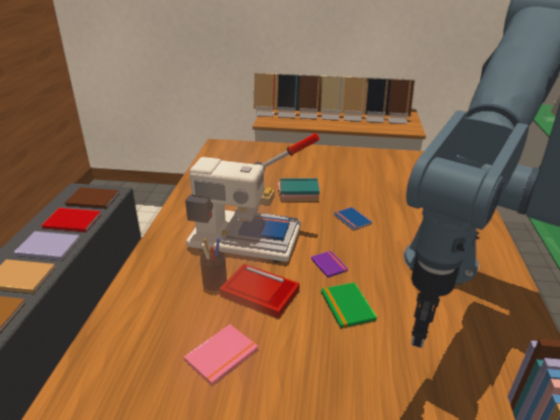

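Scene: the blue notebook on the press table is at about (243,240), and a small blue look-alike lies on the counter at (243,186). The same two appear in side at (277,229) and (353,218). The one on the press table is meant: it is the larger, and it lies under the head. Next I confirm this in a crop and measure.

Run:
```python
from h import *
import pickle
D=pickle.load(open('d.pkl','rb'))
a=cv2.resize(D['scene']['frame'][120:310,150:350],None,fx=2,fy=2,interpolation=2)
b=cv2.resize(D['side']['frame'][130:265,180:380],None,fx=4,fy=4,interpolation=2)
cv2.imwrite('pics/cropside.png',b)
for n in ['scene','side']:
    c=D[n];P,d,o=cloud(c);hsv=cv2.cvtColor(c['frame'],cv2.COLOR_BGR2HSV);z=P[...,2]
    blue=cv2.inRange(hsv,(100,120,50),(125,255,255))
    k,l,s,cen=cv2.connectedComponentsWithStats(blue)
    for i in range(1,k):
        if s[i,4]>60:
            q=P[l==i]; t=q[q[:,2]>np.percentile(q[:,2],50)-.004].astype(np.float32)
            r=cv2.minAreaRect(t[:,:2]*1000); print(n,'blue',cen[i].round(),s[i,4],'z',np.percentile(q[:,2],[5,50,95]).round(3),'rect',np.round(r[0]),np.round(r[1]),round(r[2],1))
            print(cv2.boxPoints(r).round().tolist())
    red=cv2.inRange(hsv,(0,160,60),(8,255,255))|cv2.inRange(hsv,(172,160,60),(180,255,255))
    q=P[(red>0)&(z>.12)&(z<.45)&(P[...,0]>.2)&(P[...,0]<.9)&(abs(P[...,1])<.6)]
    m=q.mean(0);u,sv,vt=np.linalg.svd(q-m,full_matrices=False);t=(q-m)@vt[0]
    print(n,'red',len(q),m.round(3),vt[0].round(3),(m+vt[0]*t.min()).round(3),(m+vt[0]*t.max()).round(3))
    S=hsv[...,1];V=hsv[...,2]
    for zz,tol in [(.26,.006),(.05,.004)]:
        mk=(abs(z-zz)<tol)&(P[...,0]>.3)&(P[...,0]<1)&(abs(P[...,1])<.5)&(S<90)
        k,l,s,cen=cv2.connectedComponentsWithStats(mk.astype(np.uint8))
        for i in range(1,k):
            if s[i,4]>80:
                t=P[l==i].astype(np.float32);r=cv2.minAreaRect(t[:,:2]*1000)
                print(n,'z',zz,cen[i].round(),s[i,4],'rect',np.round(r[0]),np.round(r[1]),round(r[2],1),cv2.boxPoints(r).round().tolist())
```

```text
scene blue [242. 185.] 263 z [0.008 0.012 0.016] rect [832. 196.] [1444.  111.] 35.6
[[212.0, -178.0], [277.0, -268.0], [1451.0, 571.0], [1387.0, 661.0]]
scene blue [246. 240.] 522 z [0.059 0.065 0.069] rect [986. 243.] [1131.  130.] 31.0
[[468.0, 8.0], [535.0, -103.0], [1505.0, 479.0], [1438.0, 590.0]]
scene red 276 [ 0.483 -0.106  0.298] [ 0.475  0.783 -0.402] [ 0.445 -0.17   0.33 ] [0.683 0.222 0.129]
scene z 0.26 [215. 212.] 1249 rect [686. -34.] [110. 213.] 83.7 [[575.0, -77.0], [786.0, -100.0], [798.0, 9.0], [587.0, 32.0]]
scene z 0.05 [254. 252.] 631 rect [585.  33.] [ 84. 212.] 82.5 [[474.0, 5.0], [685.0, -23.0], [696.0, 61.0], [485.0, 88.0]]
side blue [354. 217.] 253 z [0.007 0.01  0.014] rect [288. 476.] [1467.  104.] 88.5
[[217.0, -256.0], [320.0, -258.0], [360.0, 1209.0], [256.0, 1211.0]]
side blue [277. 229.] 267 z [0.06  0.063 0.066] rect [456. 579.] [  62. 1274.] 6.3
[[355.0, 1208.0], [496.0, -58.0], [558.0, -51.0], [417.0, 1215.0]]
side red 270 [ 0.465 -0.123  0.306] [ 0.514  0.751 -0.414] [ 0.435 -0.166  0.331] [0.694 0.211 0.122]
side z 0.26 [229. 170.] 908 rect [685. -30.] [108. 208.] 84.1 [[576.0, -74.0], [783.0, -95.0], [794.0, 13.0], [587.0, 34.0]]
side z 0.05 [261. 235.] 1004 rect [581. -22.] [195. 215.] 84.4 [[464.0, -109.0], [678.0, -130.0], [697.0, 64.0], [483.0, 85.0]]
```

View pics/cropside.png

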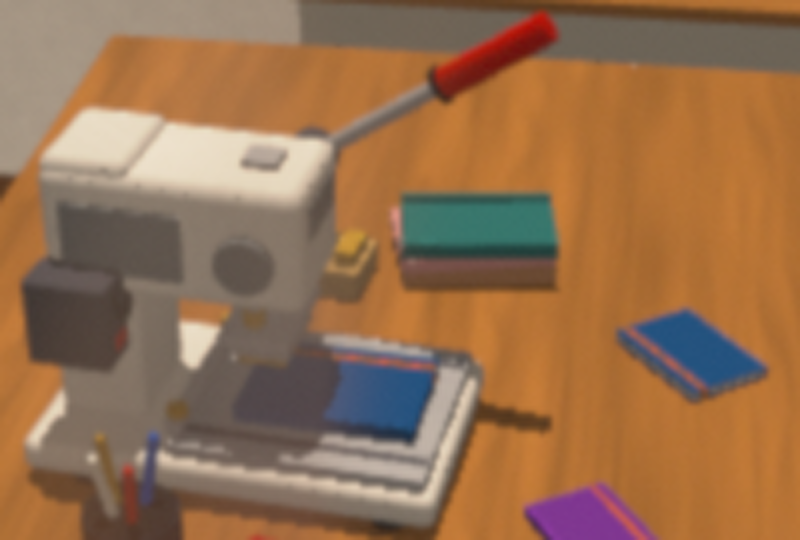

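The crop confirms it: the large blue notebook with the orange band lies on the press table, with its front edge at about (425,405) in the crop. The small blue one at (690,350) lies on the counter. I'll refine the numbers with depth holes filtered out.

```bash
cat >> h.py <<'E'
def book(c,o2=(.6255,-.0265),yaw=-.102):
    """notebook cover visible part (blue or orange, z .055-.075) in press frame mm"""
    P,d,o=cloud(c);hsv=cv2.cvtColor(c['frame'],cv2.COLOR_BGR2HSV)
    m=cv2.inRange(hsv,(100,110,20),(125,255,255))|cv2.inRange(hsv,(3,120,120),(14,255,255))
    # cast pixel rays on the cover plane z=.064
    Q=o+d*((.064-o[2])/d[...,2:3])
    z=P[...,2];m=(m>0)&(z>.055)&(z<.075)&(c['z_map']>0)
    q=Q[m][:,:2]-o2;C,S=np.cos(yaw),np.sin(yaw)
    return q@np.array([[C,-S],[S,C]])*1000
E
python3 - <<'E'
from h import *
import pickle
D=pickle.load(open('d.pkl','rb'))
for n in ['scene','side']:
    c=D[n];q=book(c);q=q[(abs(q[:,0])<170)&(abs(q[:,1])<95)]
    r=cv2.minAreaRect(q.astype(np.float32));print(n,len(q),cv2.boxPoints(r).round(1).tolist())
    for y0 in range(-60,61,15):
        s=q[abs(q[:,1]-y0)<7.5]
        if len(s)>8: print(' y',y0,'x from/to',np.percentile(s[:,0],[2,98]).round(1))
    for x0 in range(-120,-30,15):
        s=q[abs(q[:,0]-x0)<7.5]
        if len(s)>8: print(' x',x0,'y from/to',np.percentile(s[:,1],[2,98]).round(1))
    P,d,o=cloud(c);hsv=cv2.cvtColor(c['frame'],cv2.COLOR_BGR2HSV);z=P[...,2]
    red=cv2.inRange(hsv,(0,160,60),(8,255,255))|cv2.inRange(hsv,(172,160,60),(180,255,255))
    q=P[(red>0)&(z>.2)&(z<.45)&(c['z_map']>0)]
    q=q[np.linalg.norm(q-np.median(q,0),axis=1)<.075]
    m=q.mean(0);vt=np.linalg.svd(q-m,full_matrices=False)[2];t=(q-m)@vt[0]
    print('red',len(q),m.round(3),vt[0].round(3),t.min(),t.max())
    # stack and others near the lever
E
```

```text
scene 516 [[-132.39999389648438, 51.20000076293945], [-130.3000030517578, -19.399999618530273], [23.100000381469727, -14.800000190734863], [21.0, 55.70000076293945]]
 y -15 x from/to [-130.4   14.3]
 y 0 x from/to [-130.3   12.6]
 y 15 x from/to [-127.9   11.2]
 y 30 x from/to [-129.3   13. ]
 y 45 x from/to [-124.2   10.9]
 x -120 y from/to [-16.2  48.9]
 x -105 y from/to [-14.5  48.7]
 x -90 y from/to [-14.2  51.6]
 x -75 y from/to [ 4.9 50.7]
 x -60 y from/to [11.6 48.7]
 x -45 y from/to [10.7 51.1]
red 250 [ 0.464 -0.14   0.315] [ 0.815 -0.089 -0.573] -0.05137515083249699 0.0517567847449517
side 294 [[-138.10000610351562, -39.70000076293945], [159.6999969482422, -58.400001525878906], [165.8000030517578, 38.70000076293945], [-132.0, 57.5]]
 y -30 x from/to [-126.9  -67.5]
 y -15 x from/to [-130.2  -68.6]
 y 0 x from/to [-130.8  -68.3]
 y 15 x from/to [-129.6  -72.7]
 y 30 x from/to [-130.8  -73.9]
 y 45 x from/to [-131.7  -31.9]
 x -120 y from/to [-32.1  55.4]
 x -105 y from/to [-29.7  52.4]
 x -90 y from/to [-38.6  46.4]
 x -75 y from/to [-28.   38.3]
red 261 [ 0.458 -0.135  0.312] [ 0.82  -0.063 -0.569] -0.050470648326416595 0.057118361428740896
```

Pose estimates: the press origin is at (625,-26) mm with yaw -0.10, and the notebook front edge is at press x ≈ -130, nearly square. The measured lever grip matches its predicted position. I'm moving in front of the press with the tool aligned to the press axes (tool x = -press x, tool y = press y).

Request:
jog_arm(series=[[[0, 0, 0, 0, 0, -0.098, 50], [0, 0, 0, 0, 0, -0.098, 50], [-21, -33, 0, 0, 0, 0, 50], [-21, -33, 0, 0, 0, 0, 50], [-21, -33, 0, 0, 0, 0, 50], [-21, -33, 0, 0, 0, 0, 50], [-21, -33, 0, 0, 0, 0, 50], [-21, -33, 0, 0, 0, 0, 50], [-21, -33, 0, 0, 0, 0, 50], [-21, -33, 0, 0, 0, 0, 50]]])

```text
time_s: 1.15
eef_pos: [0.3095, 0.2682, 0.1961]
eef_rot: [0.0, 0.051, 0.999, 0.0]
wrist_force: [0.2, -0.3, -0.2]
opening: 0.584
grasp_force: 0.0
```

Request:
jog_arm(series=[[[-21, -33, 0, 0, 0, 0, 50], [-21, -33, 0, 0, 0, 0, 50], [-21, -33, 0, 0, 0, 0, 50], [-21, -33, 0, 0, 0, 0, 50], [-21, -33, 0, 0, 0, 0, 50], [-21, -33, 0, 0, 0, 0, 50], [-21, -33, 0, 0, 0, 0, 50], [-21, -33, 0, 0, 0, 0, 50], [0, 0, 0, 0, 0, 0, 50], [0, 0, 0, 0, 0, 0, 50]]])

```text
time_s: 2.15
eef_pos: [0.4489, -0.0105, 0.1957]
eef_rot: [-0.001, 0.052, 0.999, 0.0]
wrist_force: [-0.4, 0.5, -0.4]
opening: 0.587
grasp_force: 0.0
```

```bash
cat >> h.py <<'E'
def tcp():
    from scipy.spatial.transform import Rotation as Ro
    s=ctrl.get_obs();p=s['eef_pos'];C,S=np.cos(-.102),np.sin(-.102);d=p[:2]-[.6255,-.0265]
    R=Ro.from_quat(np.roll(s['eef_rot'],-1)).as_matrix();f=s['wrist_force']
    print('t',round(s['time_s'],2),'press X,Y,Z mm',np.round([1000*(C*d[0]+S*d[1]),1000*(-S*d[0]+C*d[1]),1000*p[2]],1),'toolY yaw-90',round(np.arctan2(R[1,1],R[0,1])-np.pi/2,4),'z',R[:,2].round(3),'F',f.round(1),'op',round(s['opening']*85.4,1),'q6',s['q'].round(2))
E
python3 - <<'E'
from h import *
import pickle
tcp()
D={}
for n in ['scene','side','wrist']:
    D[n]=c=ctrl.camera(n);q=book(c);q=q[(abs(q[:,0])<170)&(abs(q[:,1])<95)]
    print(n,len(q))
    if len(q)<20: continue
    for y0 in range(-60,61,15):
        s=q[abs(q[:,1]-y0)<7.5]
        if len(s)>8: print(' y',y0,'x',np.percentile(s[:,0],[1,99]).round(1))
    for x0 in range(-120,-30,15):
        s=q[abs(q[:,0]-x0)<7.5]
        if len(s)>8: print(' x',x0,'y',np.percentile(s[:,1],[1,99]).round(1))
pickle.dump(D,open('d2.pkl','wb'))
cv2.imwrite('pics/w1.png',D['wrist']['frame'])
E
```

```text
t 2.15 press X,Y,Z mm [-177.3   -2.1  195.7] toolY yaw-90 -0.1049 z [-0.001  0.001 -1.   ] F [-0.4  0.5 -0.4] op 50.1 q6 [-0.29 -0.11  1.91  0.    1.34 -1.76]
scene 517
 y -15 x [-130.4   14.8]
 y 0 x [-130.7   13.1]
 y 15 x [-129.1   12.3]
 y 30 x [-130.4   13.2]
 y 45 x [-126.8   13.4]
 x -120 y [-17.3  50. ]
 x -105 y [-15.1  50.4]
 x -90 y [-14.4  52.4]
 x -75 y [ 1.3 52.9]
 x -60 y [10.6 50.6]
 x -45 y [10.6 51.2]
side 301
 y -30 x [-127.9  -63.4]
 y -15 x [-130.8  -64.6]
 y 0 x [-131.4  -66.7]
 y 15 x [-130.5  -68.8]
 y 30 x [-131.5  -73.2]
 y 45 x [-132.2   64.5]
 y 60 x [-130.6 -105.5]
 x -120 y [-32.6  56.6]
 x -105 y [-30.8  52.9]
 x -90 y [-42.3  46.9]
 x -75 y [-28.3  40.4]
wrist 10170
 y -60 x [-127.7   11. ]
 y -45 x [-128.1   11.7]
 y -30 x [-114.1   -1.5]
 y -15 x [-128.1   -2.8]
 y 0 x [-129.2   -2.8]
 y 15 x [-130.2   -2.8]
 y 30 x [-130.2    2.5]
 y 45 x [-131.3   13.1]
 x -120 y [-56.8  43.3]
 x -105 y [-56.   43.9]
 x -90 y [-55.2  44.2]
 x -75 y [-55.3  44.2]
 x -60 y [-56.2  44.7]
 x -45 y [-55.7  44.9]
```

View pics/w1.png

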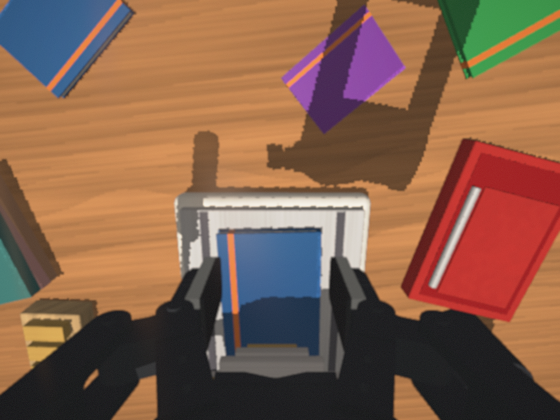

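The wrist view shows the notebook at columns 218–322 with its front edge near row 229, almost square with the press base (front edge at row 194). Its centre is about 5 mm right of centre, with the front edge at x ≈ -130. I'm lowering the two fingertips, 50 mm apart, just in front of the notebook.

Request:
jog_arm(series=[[[-3, -2, 25, 0, 0, 0, 50], [-3, -1, 25, 0, 0, 0, 50], [-3, 0, 25, 0, 0, 0, 50], [-3, 0, 25, 0, 0, 0, 50], [-3, 0, 20, 0, 0, 0, 50], [0, 0, 10, 0, 0, 0, 50], [0, 0, 5, 0, 0, 0, 50], [0, 0, 5, 0, 0, 0, 50], [0, 0, 3, 0, 0, 0, 50], [0, 0, 0, 0, 0, 0, 50]]])

```text
time_s: 3.3
eef_pos: [0.4641, -0.0147, 0.0535]
eef_rot: [0.0, 0.051, 0.999, -0.0]
wrist_force: [0.5, 1.0, -0.2]
opening: 0.583
grasp_force: 0.0
```

Run:
```python
from h import *
tcp()
c=ctrl.camera('wrist');cv2.imwrite('pics/w2.png',c['frame'])
P,d,o=cloud(c);v=c['frame'].max(2)
# dark finger points: lowest heights
m=(v<60)&(c['z_map']>0)&(P[...,2]<.085)&(P[...,2]>.045)
q=P[m];print(len(q),np.percentile(q[:,2],[1,5,20,50]) if len(q) else '')
```

```text
t 3.3 press X,Y,Z mm [-161.8   -4.7   53.5] toolY yaw-90 -0.1027 z [ 0.001 -0.    -1.   ] F [ 0.5  1.  -0.2] op 49.8 q6 [-0.29  0.12  1.99 -0.    1.02 -1.76]
122 [0.04830655 0.04856725 0.04906867 0.04948409]
```

View pics/w2.png

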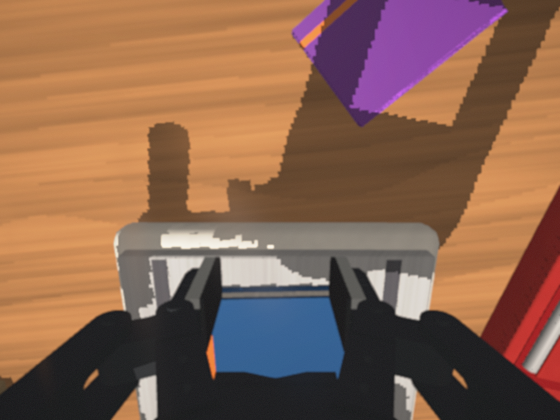

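The fingertips straddle the notebook's front edge (row 290) and are clear of it. Pushing now.

Request:
jog_arm(series=[[[-8, 0, 1, 0, 0, 0, 50], [-6, 0, 0, 0, 0, 0, 50], [-3, 0, 0, 0, 0, 0, 50], [-3, 0, 0, 0, 0, 0, 50], [-3, 0, 0, 0, 0, 0, 50], [-3, 0, 0, 0, 0, 0, 50], [-3, 0, 0, 0, 0, 0, 50], [-3, 0, 0, 0, 0, 0, 50], [-3, 0, 0, 0, 0, 0, 50], [-3, 0, 0, 0, 0, 0, 50]]])

```text
time_s: 4.35
eef_pos: [0.502, -0.0186, 0.0522]
eef_rot: [0.0, 0.051, 0.999, -0.0]
wrist_force: [-0.1, 0.4, -0.5]
opening: 0.588
grasp_force: 0.0
```

```bash
cat > look.py <<'E'
from h import *
tcp()
for n in ['scene','side']:
    q=book(ctrl.camera(n));q=q[(abs(q[:,0])<170)&(abs(q[:,1])<95)]
    print(n,len(q))
    for y0 in range(-45,46,15):
        s=q[abs(q[:,1]-y0)<7.5]
        if len(s)>8: print(' y',y0,'x',np.percentile(s[:,0],[1,99]).round(1))
E
python3 look.py
```

```text
t 4.35 press X,Y,Z mm [-123.7   -4.7   52.2] toolY yaw-90 -0.1028 z [ 0. -0. -1.] F [-0.1  0.4 -0.5] op 50.2 q6 [-0.27  0.21  1.9  -0.    1.04 -1.74]
scene 516
 y -15 x [-127.8   14.9]
 y 0 x [-130.7   13.1]
 y 15 x [-129.1   13.5]
 y 30 x [-131.2   14.2]
 y 45 x [-128.8   14.8]
side 276
 y -30 x [-98.4 -62.8]
 y -15 x [-129.1  -64.3]
 y 0 x [-131.4  -64.4]
 y 15 x [-130.5  -67.3]
 y 30 x [-131.4  -68.6]
 y 45 x [-132.1   57.7]
```

Run:
```python
from h import *
c=ctrl.camera('side');w=ctrl.camera('wrist')
a=cv2.resize(c['frame'][150:270,200:340],(560,480),interpolation=2)
b=cv2.resize(w['frame'],(640,480))[:, 160:400]
cv2.imwrite('pics/m.png',np.hstack([a,b]))
```

```text
(no output)
```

View pics/m.png

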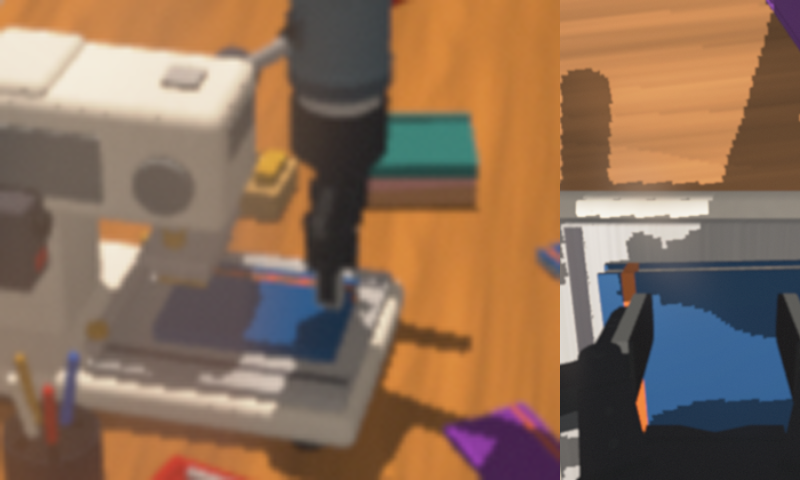

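The fingertips are skimming over the cover, so when open they sit well behind the nominal TCP. I'll measure the tip height from the wrist depth.

Run:
```python
from h import *
c=ctrl.camera('wrist');P,d,o=cloud(c);s=ctrl.get_obs()
T=(P-s['eef_pos']);C,S=np.cos(-.103),np.sin(-.103)
X=1000*(C*T[...,0]+S*T[...,1]);Y=1000*(-S*T[...,0]+C*T[...,1]);Z=1000*T[...,2]
sat=cv2.cvtColor(c['frame'],cv2.COLOR_BGR2HSV)
m=(c['z_map']>0)&(abs(X)<25)&(abs(Y)<55)&(Z<60)&(Z>-15)
for sgn in(1,-1):
    for lo in range(-4,44,4):
        k=m&(sgn*Y>20)&(Z>=lo)&(Z<lo+4)&(sat[...,2]<110)
        if k.sum()>5: print(sgn,lo,k.sum(),'X',np.percentile(X[k],[2,98]).round(),'Y',np.percentile(Y[k],[2,98]).round())
k=(Z>8)&(Z<16)&(abs(Y)<20)&(c['z_map']>0)&(abs(X)<30);print('cover Z rel tcp',np.median(Z[k]),k.sum())
```

```text
1 -4 325 X [-8.  9.] Y [21. 55.]
1 0 128 X [-8. -4.] Y [21. 49.]
1 4 32 X [-8. -6.] Y [24. 50.]
1 8 1949 X [-7. 24.] Y [20. 50.]
1 12 100 X [-7. 23.] Y [20. 49.]
1 36 38 X [-8. 10.] Y [25. 26.]
1 40 110 X [-10.  11.] Y [25. 32.]
-1 -4 258 X [-6. -3.] Y [-52. -21.]
-1 0 98 X [-6. -3.] Y [-52. -21.]
-1 4 9 X [-6. -4.] Y [-44. -29.]
-1 8 799 X [-6.  9.] Y [-47. -20.]
-1 12 35 X [-6.  8.] Y [-37. -21.]
-1 36 45 X [-8. 10.] Y [-25. -25.]
-1 40 94 X [-10.  11.] Y [-32. -25.]
cover Z rel tcp 11.060651096569417 4437
```

Run:
```python
from h import *
for n in['wrist','side','scene']:
    c=ctrl.camera(n);P,d,o=cloud(c);s=ctrl.get_obs()
    T=(P-s['eef_pos']);C,S=np.cos(-.103),np.sin(-.103)
    X=1000*(C*T[...,0]+S*T[...,1]);Y=1000*(-S*T[...,0]+C*T[...,1]);Z=1000*T[...,2]
    hs=cv2.cvtColor(c['frame'],cv2.COLOR_BGR2HSV)
    for sgn in(1,-1):
        for lo in range(13,45,3):
            k=(c['z_map']>0)&(abs(X)<25)&(sgn*Y>15)&(sgn*Y<60)&(Z>=lo)&(Z<lo+3)
            if k.sum()>2: print(n,sgn,lo,k.sum(),'X',np.percentile(X[k],[5,95]).round(),'Y',np.percentile(Y[k],[5,95]).round(),'V',np.median(hs[...,2][k]),'S',np.median(hs[...,1][k]))
```

```text
wrist 1 37 42 X [-8.  9.] Y [25. 26.] V 44.0 S 71.5
wrist 1 40 73 X [-10.  10.] Y [25. 31.] V 32.0 S 15.0
wrist 1 43 128 X [-10.   9.] Y [25. 37.] V 45.0 S 16.0
wrist -1 13 4 X [-4. 19.] Y [-47. -25.] V 144.0 S 162.5
wrist -1 37 39 X [-6. 10.] Y [-25. -25.] V 76.0 S 119.0
wrist -1 40 66 X [-10.   9.] Y [-31. -25.] V 43.5 S 36.5
wrist -1 43 135 X [-10.  10.] Y [-36. -25.] V 50.0 S 14.0
side 1 13 11 X [-6. 23.] Y [33. 54.] V 71.0 S 127.0
side 1 40 4 X [-7.  7.] Y [32. 36.] V 72.5 S 9.0
side 1 43 6 X [-11.   8.] Y [30. 37.] V 76.0 S 17.5
side -1 13 3 X [-5.  3.] Y [-44. -35.] V 111.0 S 64.0
side -1 43 3 X [-11.  -5.] Y [-24. -21.] V 62.0 S 53.0
scene 1 13 35 X [-7. 23.] Y [18. 52.] V 67.0 S 185.0
scene 1 16 4 X [-1. 16.] Y [29. 52.] V 66.5 S 183.0
```

Both depth views put the tips about 38 mm above the nominal TCP at this opening. I'm backing off, shutting the fingers and measuring again.

Request:
jog_arm(series=[[[0, 0, -15, 0, 0, 0, 50], [0, 0, -15, 0, 0, 0, 50], [10, 0, 0, 0, 0, 0, 50], [15, 0, 0, 0, 0, 0, 0], [15, 0, 0, 0, 0, 0, 0], [5, 0, 0, 0, 0, 0, 0], [0, 0, 0, 0, 0, 0, 0], [0, 0, 0, 0, 0, 0, 0], [0, 0, 0, 0, 0, 0, 0], [0, 0, 0, 0, 0, 0, 0]]])

```text
time_s: 5.75
eef_pos: [0.4574, -0.0141, 0.0822]
eef_rot: [0.0, 0.051, 0.999, -0.0]
wrist_force: [-0.0, 0.2, -0.4]
opening: -0.001
grasp_force: 0.0
```

```bash
cat > tip.py <<'E'
from h import *
tcp()
for n in['wrist','side']:
    c=ctrl.camera(n);P,d,o=cloud(c);s=ctrl.get_obs()
    T=(P-s['eef_pos']);C,S=np.cos(-.103),np.sin(-.103)
    X=1000*(C*T[...,0]+S*T[...,1]);Y=1000*(-S*T[...,0]+C*T[...,1]);Z=1000*T[...,2]
    hs=cv2.cvtColor(c['frame'],cv2.COLOR_BGR2HSV)
    for lo in range(-15,55,5):
            k=(c['z_map']>0)&(abs(X)<25)&(abs(Y)<50)&(Z>=lo)&(Z<lo+5)
            if k.sum()>2: print(n,lo,k.sum(),'X',np.percentile(X[k],[5,95]).round(),'Y',np.percentile(Y[k],[5,95]).round(),'V',np.median(hs[...,2][k]),'S',np.median(hs[...,1][k]))
E
python3 tip.py
```

```text
t 5.75 press X,Y,Z mm [-168.5   -4.8   82.2] toolY yaw-90 -0.1028 z [ 0. -0. -1.] F [-0.   0.2 -0.4] op -0.0 q6 [-0.29  0.06  1.99  0.    1.09 -1.76]
wrist 35 51 X [-10.  -9.] Y [-5.  7.] V 124.0 S 18.0
wrist 40 252 X [-10.  -5.] Y [-11.  12.] V 92.0 S 18.0
wrist 45 336 X [-10.  -6.] Y [-12.  13.] V 67.0 S 17.5
wrist 50 372 X [-10.  -5.] Y [-12.  13.] V 63.0 S 16.0
side 35 5 X [-8.  7.] Y [8. 9.] V 119.0 S 102.0
side 40 6 X [-11.  -1.] Y [ 5. 15.] V 97.5 S 98.5
side 45 9 X [-10.   7.] Y [ 9. 19.] V 63.0 S 53.0
side 50 10 X [-11.   5.] Y [ 7. 18.] V 56.5 S 30.0
```

Shut, the tip still reads about 37 mm above the reported TCP, and x and y are centred. So the real tip is about 37 mm short of the reported point. I'll reopen to 50 mm, lower in front of the notebook, and check the tip height against the cover.

Request:
jog_arm(series=[[[0, 0, 10, 0, 0, 0, 50], [0, 0, 10, 0, 0, 0, 50], [0, 0, 10, 0, 0, 0, 50], [0, 0, 10, 0, 0, 0, 50], [0, 0, 5, 0, 0, 0, 50], [0, 0, 5, 0, 0, 0, 50], [0, 0, 4, 0, 0, 0, 50], [0, 0, 3, 0, 0, 0, 50], [0, 0, 0, 0, 0, 0, 50], [0, 0, 0, 0, 0, 0, 50]]])

```text
time_s: 6.85
eef_pos: [0.4572, -0.014, 0.0254]
eef_rot: [0.0, 0.051, 0.999, -0.0]
wrist_force: [-0.5, -0.1, -0.1]
opening: 0.588
grasp_force: 0.0
```

Run:
```python
from h import *
tcp()
for n in['wrist','side']:
    c=ctrl.camera(n);P,d,o=cloud(c);s=ctrl.get_obs()
    T=(P-s['eef_pos']);C,S=np.cos(-.103),np.sin(-.103)
    X=1000*(C*T[...,0]+S*T[...,1]);Y=1000*(-S*T[...,0]+C*T[...,1]);Z=1000*P[...,2]
    hs=cv2.cvtColor(c['frame'],cv2.COLOR_BGR2HSV)
    for lo in range(46,80,3):
        k=(c['z_map']>0)&(abs(X)<13)&(abs(Y)<42)&(abs(Y)>18)&(Z>=lo)&(Z<lo+3)
        if k.sum()>2: print(n,lo,k.sum(),'X',np.percentile(X[k],[5,95]).round(),'Y',np.percentile(Y[k],[5,95]).round(),'V',np.median(hs[...,2][k]),'S',np.median(hs[...,1][k]))
```

```text
t 6.85 press X,Y,Z mm [-168.7   -4.7   25.4] toolY yaw-90 -0.1028 z [ 0. -0. -1.] F [-0.5 -0.1 -0.1] op 50.3 q6 [-0.29  0.16  2.02 -0.    0.96 -1.76]
wrist 61 38 X [-6.  8.] Y [-25.  26.] V 77.5 S 28.5
wrist 64 92 X [-9. 11.] Y [-25.  26.] V 59.0 S 25.5
wrist 67 220 X [-10.   9.] Y [-31.  34.] V 53.0 S 19.0
wrist 70 266 X [-10.   9.] Y [-36.  36.] V 45.0 S 16.0
wrist 73 316 X [-10.  10.] Y [-36.  37.] V 41.0 S 16.0
wrist 76 309 X [-10.   9.] Y [-36.  37.] V 38.0 S 15.0
wrist 79 343 X [-10.   9.] Y [-36.  37.] V 39.0 S 14.0
side 61 4 X [-3.  7.] Y [-16.  32.] V 122.5 S 42.5
side 67 6 X [-11.   4.] Y [-25.  36.] V 95.5 S 94.5
side 70 4 X [-10.   3.] Y [-15.  39.] V 89.0 S 43.0
side 73 7 X [-11.   5.] Y [-24.  41.] V 82.0 S 29.0
side 76 8 X [-10.   2.] Y [-24.  41.] V 48.5 S 24.0
side 79 5 X [-8.  6.] Y [-11.  40.] V 48.0 S 14.0
```

Tips are at about z = 62 mm, agreed by both views. Lowering 6 mm and pushing again.

Request:
jog_arm(series=[[[0, 0, 4, 0, 0, 0, 50], [-3, 0, 2, 0, 0, 0, 50], [-8, 0, 0, 0, 0, 0, 50], [-8, 0, 0, 0, 0, 0, 50], [-4, 0, 0, 0, 0, 0, 50], [-3, 0, 0, 0, 0, 0, 50], [-3, 0, 0, 0, 0, 0, 50], [-3, 0, 0, 0, 0, 0, 50], [-3, 0, 0, 0, 0, 0, 50], [-3, 0, 0, 0, 0, 0, 50]]])

```text
time_s: 7.95
eef_pos: [0.4948, -0.0179, 0.0191]
eef_rot: [-0.0, 0.051, 0.999, -0.0]
wrist_force: [-1.2, 0.2, -0.1]
opening: 0.587
grasp_force: 0.3
```

```bash
python3 look.py
```

```text
t 7.95 press X,Y,Z mm [-130.9   -4.7   19.1] toolY yaw-90 -0.1028 z [-0. -0. -1.] F [-1.2  0.2 -0.1] op 50.2 q6 [-0.28  0.25  1.93 -0.    0.96 -1.74]
scene 481
 y -15 x [-117.9   16.8]
 y 0 x [-118.8   13.2]
 y 15 x [-117.2   20.3]
 y 30 x [-119.4   23.8]
 y 45 x [-115.2   30. ]
side 209
 y -30 x [-95.4 -59.4]
 y -15 x [-102.2  -64.3]
 y 0 x [-109.7  -64.2]
 y 15 x [-112.3  -65.5]
 y 30 x [-116.2  -68.5]
 y 45 x [-117.8   89.6]
```

The notebook slides at about 1 N. Continuing.

Request:
jog_arm(series=[[[-2, 0, 0, 0, 0, 0, 50], [-2, 0, 0, 0, 0, 0, 50], [-2, 0, 0, 0, 0, 0, 50], [-2, 0, 0, 0, 0, 0, 50], [-2, 0, 0, 0, 0, 0, 50], [-2, 0, 0, 0, 0, 0, 50], [-2, 0, 0, 0, 0, 0, 50], [-2, 0, 0, 0, 0, 0, 50], [-1, 0, 0, 0, 0, 0, 50], [0, 0, 0, 0, 0, 0, 50]]])

```text
time_s: 9.05
eef_pos: [0.512, -0.0197, 0.0192]
eef_rot: [0.0, 0.051, 0.999, -0.0]
wrist_force: [0.4, 0.5, 0.8]
opening: 0.585
grasp_force: 0.0
```

Request:
jog_arm(series=[[[-0.5, 0, 0, 0, 0, 0, 50], [-0.5, 0, 0, 0, 0, 0, 50], [-0.5, 0, 0, 0, 0, 0, 50], [-0.5, 0, 0, 0, 0, 0, 50], [-0.5, 0, 0, 0, 0, 0, 50], [0, 0, 0, 0, 0, 0, 50], [0, 0, 0, 0, 0, 0, 50], [0, 0, 0, 0, 0, 0, 50], [0, 0, 0, 0, 0, 0, 50], [0, 0, 0, 0, 0, 0, 50]]])

```text
time_s: 10.05
eef_pos: [0.5143, -0.0199, 0.0192]
eef_rot: [0.0, 0.051, 0.999, -0.0]
wrist_force: [0.6, -0.5, -0.5]
opening: 0.59
grasp_force: 0.1
```

Request:
jog_arm(series=[[[-0.5, 0, 0, 0, 0, 0, 50], [0, 0, 0, 0, 0, 0, 50], [-0.5, 0, 0, 0, 0, 0, 50], [0, 0, 0, 0, 0, 0, 50], [-0.5, 0, 0, 0, 0, 0, 50], [0, 0, 0, 0, 0, 0, 50], [-0.5, 0, 0, 0, 0, 0, 50], [0, 0, 0, 0, 0, 0, 50], [0, 0, 0, 0, 0, 0, 50], [0, 0, 0, 0, 0, 0, 50]]])

```text
time_s: 11.05
eef_pos: [0.5155, -0.0199, 0.019]
eef_rot: [-0.001, 0.051, 0.999, 0.0]
wrist_force: [-5.1, 1.0, 2.8]
opening: 0.588
grasp_force: 2.6
```

```bash
python3 look.py
```

```text
t 11.05 press X,Y,Z mm [-110.1   -4.6   19. ] toolY yaw-90 -0.1027 z [-0.001  0.    -1.   ] F [-5.1  1.   2.8] op 50.2 q6 [-0.27  0.29  1.88 -0.    0.97 -1.74]
scene 424
 y -15 x [-98.4  17. ]
 y 0 x [-97.1  13.3]
 y 15 x [-97.6  20.6]
 y 30 x [-97.3  33.3]
 y 45 x [-94.5  46.9]
side 71
 y -30 x [-74.8 -59.2]
 y -15 x [-79.3 -61.1]
 y 0 x [-85.2 -63.9]
 y 15 x [-80.6 -65.1]
 y 30 x [-81.3 -68. ]
```

Contact with the stop (5 N) is exactly at the predicted place. Two more small steps will square it up.

Request:
jog_arm(series=[[[-0.5, 0, 0, 0, 0, 0, 50], [0, 0, 0, 0, 0, 0, 50], [0, 0, 0, 0, 0, 0, 50], [-0.5, 0, 0, 0, 0, 0, 50], [0, 0, 0, 0, 0, 0, 50], [0, 0, 0, 0, 0, 0, 50], [0, 0, 0, 0, 0, 0, 50], [0, 0, 0, 0, 0, 0, 50], [0, 0, 0, 0, 0, 0, 50], [0, 0, 0, 0, 0, 0, 50]]])

```text
time_s: 12.15
eef_pos: [0.5154, -0.0198, 0.0187]
eef_rot: [-0.002, 0.051, 0.999, 0.0]
wrist_force: [-8.6, 1.4, 3.8]
opening: 0.583
grasp_force: 4.0
```

```bash
python3 -c "
from h import *
tcp();print(ctrl.get_obs()['torque'])"
```

```text
t 12.15 press X,Y,Z mm [-110.2   -4.6   18.7] toolY yaw-90 -0.1026 z [-0.003  0.001 -1.   ] F [-8.6  1.4  3.8] op 49.8 q6 [-0.27  0.29  1.88 -0.    0.98 -1.74]
[ 0.06633309  1.28419529 -0.03397132]
```

Pressing firmly at 8.6 N. Backing off and looking to verify.

Request:
jog_arm(series=[[[4, 0, 0, 0, 0, 0, 50], [10, 0, 0, 0, 0, 0, 50], [20, 0, 0, 0, 0, 0, 50], [20, 0, -5, 0, 0, 0, 50], [8, 0, -30, 0, 0, 0, 50], [0, 0, -45, 0, 0, 0, 50], [0, 0, -45, 0, 0, 0, 50], [0, 0, -45, 0, 0, 0, 50], [0, 0, -10, 0, 0, 0, 50], [0, 0, 0, 0, 0, 0, 50]]])

```text
time_s: 13.15
eef_pos: [0.457, -0.0142, 0.2015]
eef_rot: [0.003, 0.051, 0.999, -0.001]
wrist_force: [0.4, 0.0, -0.3]
opening: 0.582
grasp_force: 0.0
```

Run:
```python
from h import *
tcp()
for n in ['scene','side','wrist']:
    c=ctrl.camera(n);q=book(c);q=q[(abs(q[:,0])<170)&(abs(q[:,1])<95)]
    print(n,len(q))
    for y0 in range(-45,46,10):
        s=q[abs(q[:,1]-y0)<5]
        if len(s)>8: print(' y',y0,'x',np.percentile(s[:,0],[1]).round(1),end='')
    print()
    for x0 in range(-90,-40,10):
        s=q[abs(q[:,0]-x0)<5]
        if len(s)>8: print(' x',x0,'y',np.percentile(s[:,1],[1,99]).round(1),end='')
    print()
cv2.imwrite('pics/w3.png',c['frame'])
```

```text
t 13.15 press X,Y,Z mm [-168.9   -5.   201.5] toolY yaw-90 -0.1027 z [ 0.006 -0.002 -1.   ] F [ 0.4  0.  -0.3] op 49.7 q6 [-0.29 -0.1   1.89  0.    1.35 -1.76]
scene 420
 y -15 x [-98.5] y -5 x [-96.6] y 5 x [-96.8] y 15 x [-97.5] y 25 x [-96.2] y 35 x [-96.3] y 45 x [-92.8]
 x -90 y [-14.1  48.7] x -80 y [-6.4 49.2] x -70 y [ 9.8 50.3] x -60 y [12.4 50.7] x -50 y [12.9 51. ]
side 134
 y -25 x [-96.9] y -15 x [-97.9] y -5 x [-97.8] y 5 x [-97.5] y 15 x [-98.6] y 25 x [-98.4] y 35 x [-98.] y 45 x [-96.3]
 x -90 y [-43.3  46.3] x -80 y [-29.2  43.3] x -70 y [-26.2  31.5]
wrist 7431
 y -45 x [-98.2] y -35 x [-95.6] y -25 x [-95.6] y -15 x [-96.7] y -5 x [-96.7] y 5 x [-97.8] y 15 x [-97.8] y 25 x [-97.8] y 35 x [-97.8] y 45 x [-100.3]
 x -90 y [-56.8  43.8] x -80 y [-56.9  43.4] x -70 y [-56.9  43.8] x -60 y [-56.8  44. ] x -50 y [-56.7  43.2]
```

View pics/w3.png

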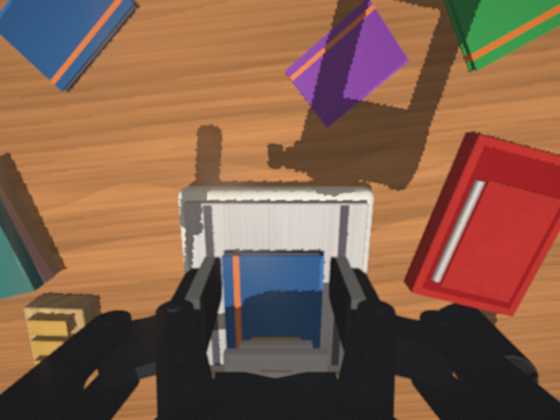

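The notebook's front edge (row 252) is parallel to the table edge, and all three views put it at press x ≈ -97.5 against -98 at home. It is seated. Now the lever: rise, shut the fingers, and move over the grip.

Request:
jog_arm(series=[[[0, 0, -45, 0, 0, 0, 0], [0, 0, -45, 0, 0, 0, 0], [0, 0, -45, 0, 0, 0, 0], [0, -20, 0, 0, 0, 0, 0], [0, -35, 0, 0, 0, 0, 0], [0, -35, 0, 0, 0, 0, 0], [0, -30, 0, 0, 0, 0, 0], [0, -7, 0, 0, 0, 0, 0], [0, 0, 0, 0, 0, 0, 0], [0, 0, 0, 0, 0, 0, 0]]])

```text
time_s: 14.3
eef_pos: [0.4423, -0.1392, 0.3331]
eef_rot: [-0.001, 0.051, 0.999, 0.001]
wrist_force: [0.7, -0.2, -0.5]
opening: -0.003
grasp_force: 0.0
```

```bash
cat > lev.py <<'E'
from h import *
tcp()
C,S=np.cos(-.102),np.sin(-.102)
for n in ['scene','side','wrist']:
    c=ctrl.camera(n);P,d,o=cloud(c);hsv=cv2.cvtColor(c['frame'],cv2.COLOR_BGR2HSV)
    r=cv2.inRange(hsv,(0,160,40),(8,255,255))|cv2.inRange(hsv,(172,160,40),(180,255,255))
    X=1000*(C*(P[...,0]-.6255)+S*(P[...,1]+.0265));Y=1000*(-S*(P[...,0]-.6255)+C*(P[...,1]+.0265));Z=1000*P[...,2]
    k=(r>0)&(c['z_map']>0)&(abs(Y+132)<40)&(Z>90)&(X<-80)
    if k.sum()>15:
        a,b=np.polyfit(X[k],Z[k],1);print(n,k.sum(),'Y',np.percentile(Y[k],[5,50,95]).round(),'X',np.percentile(X[k],[2,98]).round(),'Z',np.percentile(Z[k],[2,98]).round(),'slope->lever',round(.61+np.arctan(a),2))
    g=(hsv[...,1]<60)&(hsv[...,2]<140)&(c['z_map']>0)&(abs(X+169)<14)&(abs(Y+132)<20)&(Z>100)
    if g.sum()>5: print(' tip zmin',np.percentile(Z[g],[0,3]).round(1),'X',np.percentile(X[g],[3,97]).round(),'Y',np.percentile(Y[g],[3,97]).round())
E
python3 lev.py
```

```text
t 14.3 press X,Y,Z mm [-170.8 -130.8  333.1] toolY yaw-90 -0.1027 z [-0.002  0.002 -1.   ] F [ 0.7 -0.2 -0.5] op -0.2 q6 [-0.56 -0.16  1.68  0.    1.62 -2.03]
scene 247 Y [-142. -129. -120.] X [-189. -108.] Z [285. 344.] slope->lever 0.03
 tip zmin [374.8 380.8] X [-179. -155.] Y [-150. -113.]
side 253 Y [-134. -123. -117.] X [-199. -110.] Z [280. 344.] slope->lever 0.04
 tip zmin [375.1 377.9] X [-182. -156.] Y [-145. -112.]
wrist 3072 Y [-147. -136. -125.] X [-202. -151.] Z [316. 346.] slope->lever 0.3
 tip zmin [318.4 380. ] X [-182. -163.] Y [-151. -117.]
```

Request:
jog_arm(series=[[[0, -3, 15, 0, 0, 0, 0], [0, 0, 12, 0, 0, 0, 0], [0, 0, 5, 0, 0, 0, 0], [0, 0, 5, 0, 0, 0, 0], [0, 0, 5, 0, 0, 0, 0], [0, 0, 6, 0, 0, 0, 0], [0, 0, 8, 0, 0, 0, 0], [0, 0, 8, 0, 0, 0, 0], [0, 0, 8, 0, 0, 0, 0], [0, 0, 8, 0, 0, 0, 0]]])

```text
time_s: 15.45
eef_pos: [0.442, -0.1431, 0.2535]
eef_rot: [-0.0, 0.051, 0.999, 0.0]
wrist_force: [-1.6, -0.1, 3.2]
opening: -0.003
grasp_force: 1.2
```

```bash
python3 lev.py
```

```text
t 15.45 press X,Y,Z mm [-170.7 -134.7  253.5] toolY yaw-90 -0.1028 z [-0.  0. -1.] F [-1.6 -0.1  3.2] op -0.3 q6 [-0.57 -0.12  1.8  -0.    1.46 -2.04]
scene 198 Y [-140. -126. -120.] X [-213. -123.] Z [259. 307.] slope->lever 0.23
 tip zmin [289.3 300.2] X [-180. -156.] Y [-149. -114.]
side 241 Y [-133. -123. -118.] X [-222. -127.] Z [250. 298.] slope->lever 0.25
 tip zmin [291.5 295.4] X [-183. -160.] Y [-138. -114.]
wrist 5938 Y [-147. -136. -124.] X [-225. -174.] Z [280. 302.] slope->lever 0.41
 tip zmin [268.8 299.3] X [-182. -163.] Y [-147. -113.]
```

The lever is following (about 0.24 rad, 3 N). Continuing down.

Request:
jog_arm(series=[[[0, 0, 9, 0, 0, 0, 0], [0, 0, 9, 0, 0, 0, 0], [0, 0, 9, 0, 0, 0, 0], [0, 0, 9, 0, 0, 0, 0], [0, 0, 9, 0, 0, 0, 0], [0, 0, 9, 0, 0, 0, 0], [0, 0, 9, 0, 0, 0, 0], [0, 0, 9, 0, 0, 0, 0], [0, 0, 9, 0, 0, 0, 0], [0, 0, 9, 0, 0, 0, 0]]])

```text
time_s: 16.6
eef_pos: [0.4417, -0.143, 0.1633]
eef_rot: [-0.001, 0.051, 0.999, 0.0]
wrist_force: [-4.7, 0.8, 4.5]
opening: 0.001
grasp_force: 2.8
```

Request:
jog_arm(series=[[[0, 0, 3, 0, 0, 0, 0], [0, 0, 3, 0, 0, 0, 0], [0, 0, 3, 0, 0, 0, 0], [0, 0, 3, 0, 0, 0, 0], [0, 0, 3, 0, 0, 0, 0], [0, 0, 3, 0, 0, 0, 0], [0, 0, 3, 0, 0, 0, 0], [0, 0, 3, 0, 0, 0, 0], [0, 0, 0, 0, 0, 0, 0], [0, 0, 0, 0, 0, 0, 0]]])

```text
time_s: 17.6
eef_pos: [0.4433, -0.1433, 0.1411]
eef_rot: [0.001, 0.051, 0.999, -0.0]
wrist_force: [-2.3, 2.7, 9.1]
opening: 0.001
grasp_force: 4.6
```

```bash
python3 lev.py
```

```text
t 17.6 press X,Y,Z mm [-169.4 -134.8  141.1] toolY yaw-90 -0.1027 z [ 0.003 -0.001 -1.   ] F [-2.3  2.7  9.1] op 0.1 q6 [-0.57 -0.01  1.93  0.    1.22 -2.04]
scene 134 Y [-136. -125. -119.] X [-232. -136.] Z [148. 183.] slope->lever 0.83
 tip zmin [181.  188.4] X [-179. -156.] Y [-150. -114.]
side 204 Y [-134. -124. -119.] X [-234. -137.] Z [145. 180.] slope->lever 0.83
 tip zmin [151.9 181.5] X [-182. -159.] Y [-131. -113.]
wrist 7174 Y [-147. -135. -124.] X [-234. -173.] Z [152. 171.] slope->lever 0.83
 tip zmin [179.8 188.5] X [-182. -162.] Y [-147. -113.]
```

Lever at 0.83 rad in all three views, 9 N. Going down another 24 mm, to about 0.97 rad.

Request:
jog_arm(series=[[[0, 0, 3, 0, 0, 0, 0], [0, 0, 3, 0, 0, 0, 0], [0, 0, 3, 0, 0, 0, 0], [0, 0, 3, 0, 0, 0, 0], [0, 0, 3, 0, 0, 0, 0], [0, 0, 3, 0, 0, 0, 0], [0, 0, 3, 0, 0, 0, 0], [0, 0, 3, 0, 0, 0, 0], [0, 0, 0, 0, 0, 0, 0], [0, 0, 0, 0, 0, 0, 0]]])

```text
time_s: 18.75
eef_pos: [0.4463, -0.1443, 0.1192]
eef_rot: [0.005, 0.051, 0.999, -0.001]
wrist_force: [2.5, 3.3, 16.0]
opening: 0.005
grasp_force: 7.0
```

```bash
python3 lev.py
```

```text
t 18.75 press X,Y,Z mm [-166.3 -135.5  119.2] toolY yaw-90 -0.103 z [ 0.009 -0.003 -1.   ] F [ 2.5  3.3 16. ] op 0.4 q6 [-0.57  0.02  1.95  0.    1.16 -2.04]
scene 115 Y [-134. -124. -120.] X [-223. -133.] Z [118. 166.] slope->lever 1.0
 tip zmin [161.  166.4] X [-177. -155.] Y [-149. -114.]
side 213 Y [-133. -124. -118.] X [-225. -133.] Z [115. 161.] slope->lever 0.95
 tip zmin [159.4 163.4] X [-182. -160.] Y [-139. -113.]
wrist 6483 Y [-147. -136. -124.] X [-226. -169.] Z [123. 147.] slope->lever 0.95
 tip zmin [157.3 168.6] X [-183. -160.] Y [-149. -113.]
```

Lever at about 0.96 rad, 16 N. Holding for three seconds.

Request:
jog_arm(series=[[[0, 0, 0, 0, 0, 0, 0], [0, 0, 0, 0, 0, 0, 0], [0, 0, 0, 0, 0, 0, 0], [0, 0, 0, 0, 0, 0, 0], [0, 0, 0, 0, 0, 0, 0], [0, 0, 0, 0, 0, 0, 0], [0, 0, 0, 0, 0, 0, 0], [0, 0, 0, 0, 0, 0, 0], [0, 0, 0, 0, 0, 0, 0], [0, 0, 0, 0, 0, 0, 0]]])

```text
time_s: 19.9
eef_pos: [0.4463, -0.1444, 0.1193]
eef_rot: [0.005, 0.051, 0.999, -0.001]
wrist_force: [2.9, 2.5, 16.3]
opening: 0.004
grasp_force: 7.0
```

Request:
jog_arm(series=[[[0, 0, 0, 0, 0, 0, 0], [0, 0, 0, 0, 0, 0, 0], [0, 0, 0, 0, 0, 0, 0], [0, 0, 0, 0, 0, 0, 0], [0, 0, 0, 0, 0, 0, 0], [0, 0, 0, 0, 0, 0, 0], [0, 0, 0, 0, 0, 0, 0], [0, 0, 0, 0, 0, 0, 0], [0, 0, 0, 0, 0, 0, 0], [0, 0, 0, 0, 0, 0, 0]]])

```text
time_s: 20.9
eef_pos: [0.4463, -0.1443, 0.1193]
eef_rot: [0.005, 0.051, 0.999, -0.001]
wrist_force: [1.9, 3.3, 15.4]
opening: -0.008
grasp_force: 7.0
```

Request:
jog_arm(series=[[[0, 0, 0, 0, 0, 0, 0], [0, 0, 0, 0, 0, 0, 0], [0, 0, 0, 0, 0, 0, 0], [0, 0, 0, 0, 0, 0, 0], [0, 0, 0, 0, 0, 0, 0], [0, 0, 0, 0, 0, 0, 0], [0, 0, 0, 0, 0, 0, 0], [0, 0, 0, 0, 0, 0, 0], [0, 0, 0, 0, 0, 0, 0], [0, 0, 0, 0, 0, 0, 0]]])

```text
time_s: 21.9
eef_pos: [0.4463, -0.1444, 0.1193]
eef_rot: [0.005, 0.051, 0.999, -0.001]
wrist_force: [2.5, 3.0, 15.0]
opening: -0.002
grasp_force: 7.0
```

```bash
python3 lev.py
```

```text
t 21.9 press X,Y,Z mm [-166.3 -135.5  119.3] toolY yaw-90 -0.103 z [ 0.009 -0.003 -1.   ] F [ 2.5  3.  15. ] op -0.1 q6 [-0.57  0.02  1.95  0.    1.16 -2.04]
scene 113 Y [-134. -125. -120.] X [-222. -133.] Z [121. 167.] slope->lever 1.0
 tip zmin [160.6 166.2] X [-180. -155.] Y [-149. -113.]
side 214 Y [-134. -124. -119.] X [-225. -133.] Z [116. 161.] slope->lever 0.96
 tip zmin [158.6 163.2] X [-182. -160.] Y [-137. -113.]
wrist 6467 Y [-147. -136. -124.] X [-226. -169.] Z [123. 147.] slope->lever 0.95
 tip zmin [157.7 168.6] X [-183. -160.] Y [-149. -113.]
```

Held for more than 3 s. Letting it rise slowly under the finger.

Request:
jog_arm(series=[[[0, 0, -4, 0, 0, 0, 0], [0, 0, -5, 0, 0, 0, 0], [0, 0, -5, 0, 0, 0, 0], [0, 0, -6, 0, 0, 0, 0], [0, 0, -6, 0, 0, 0, 0], [0, 0, -6, 0, 0, 0, 0], [0, 0, -6, 0, 0, 0, 0], [0, 0, -6, 0, 0, 0, 0], [0, 0, -6, 0, 0, 0, 0], [0, 0, -6, 0, 0, 0, 0]]])

```text
time_s: 23.05
eef_pos: [0.4423, -0.1432, 0.1727]
eef_rot: [0.0, 0.051, 0.999, -0.0]
wrist_force: [-2.8, 0.1, 2.8]
opening: 0.003
grasp_force: 1.7
```

Request:
jog_arm(series=[[[0, 0, -6, 0, 0, 0, 0], [0, 0, -6, 0, 0, 0, 0], [0, 0, -6, 0, 0, 0, 0], [0, 0, -6, 0, 0, 0, 0], [0, 0, -6, 0, 0, 0, 0], [0, 0, -6, 0, 0, 0, 0], [0, 0, -6, 0, 0, 0, 0], [0, 0, -6, 0, 0, 0, 0], [0, 0, -6, 0, 0, 0, 0], [0, 0, -6, 0, 0, 0, 0]]])

```text
time_s: 24.05
eef_pos: [0.442, -0.143, 0.2325]
eef_rot: [-0.0, 0.051, 0.999, 0.0]
wrist_force: [1.6, -0.5, 0.6]
opening: 0.0
grasp_force: 0.8
```

Request:
jog_arm(series=[[[0, 0, -6, 0, 0, 0, 0], [0, 0, -6, 0, 0, 0, 0], [0, 0, -6, 0, 0, 0, 0], [0, 0, -6, 0, 0, 0, 0], [0, 0, -6, 0, 0, 0, 0], [0, 0, -6, 0, 0, 0, 0], [0, 0, -6, 0, 0, 0, 0], [0, 0, -6, 0, 0, 0, 0], [0, 0, -6, 0, 0, 0, 0], [0, 0, -6, 0, 0, 0, 0]]])

```text
time_s: 25.05
eef_pos: [0.442, -0.1431, 0.2926]
eef_rot: [-0.0, 0.051, 0.999, 0.0]
wrist_force: [1.5, -0.3, -0.4]
opening: -0.004
grasp_force: 0.4
```

```bash
python3 lev.py
```

```text
t 25.05 press X,Y,Z mm [-170.6 -134.6  292.6] toolY yaw-90 -0.1028 z [-0.  0. -1.] F [ 1.5 -0.3 -0.4] op -0.3 q6 [-0.57 -0.14  1.74 -0.    1.54 -2.04]
scene 219 Y [-141. -128. -121.] X [-197. -111.] Z [280. 334.] slope->lever 0.1
 tip zmin [331.9 340.1] X [-178. -156.] Y [-149. -114.]
side 243 Y [-132. -124. -118.] X [-203. -114.] Z [274. 334.] slope->lever 0.08
 tip zmin [328.9 333.3] X [-182. -157.] Y [-142. -114.]
wrist 3643 Y [-147. -136. -125.] X [-208. -171.] Z [317. 337.] slope->lever 0.56
 tip zmin [306.8 340.4] X [-182. -162.] Y [-147. -113.]
```

Request:
jog_arm(series=[[[0, 0, -3, 0, 0, 0, 0], [0, 0, -3, 0, 0, 0, 0], [0, 0, -3, 0, 0, 0, 0], [0, 0, -3, 0, 0, 0, 0], [0, 0, -3, 0, 0, 0, 0], [0, 0, -3, 0, 0, 0, 0], [0, 0, -3, 0, 0, 0, 0], [0, 0, -3, 0, 0, 0, 0], [0, 0, -15, 0, 0, 0, 0], [0, 0, -15, 0, 0, 0, 0]]])

```text
time_s: 26.2
eef_pos: [0.442, -0.1431, 0.3474]
eef_rot: [-0.0, 0.051, 0.999, 0.0]
wrist_force: [-0.2, 0.3, -0.1]
opening: -0.002
grasp_force: 0.0
```

Request:
jog_arm(series=[[[10, 0, -10, 0, 0, 0, 0], [30, 0, 0, 0, 0, 0, 0], [30, 0, 0, 0, 0, 0, 0], [20, 0, 0, 0, 0, 0, 0], [0, 0, 0, 0, 0, 0, 0], [0, 0, 0, 0, 0, 0, 0], [0, 0, 0, 0, 0, 0, 0], [0, 0, 0, 0, 0, 0, 0], [0, 0, 0, 0, 0, 0, 0], [0, 0, 0, 0, 0, 0, 0]]])

```text
time_s: 27.2
eef_pos: [0.3528, -0.1338, 0.356]
eef_rot: [-0.0, 0.051, 0.999, 0.0]
wrist_force: [-0.3, 0.6, -0.2]
opening: -0.001
grasp_force: 0.0
```

```bash
python3 lev.py; python3 look.py; python3 -c "
from h import *
c=ctrl.camera('side');cv2.imwrite('pics/end.png',cv2.resize(c['frame'][120:320,170:400],None,fx=3,fy=3))"
```

```text
t 27.2 press X,Y,Z mm [-260.3 -134.5  356. ] toolY yaw-90 -0.1024 z [-0.001  0.001 -1.   ] F [-0.3  0.6 -0.2] op -0.1 q6 [-0.68 -0.38  1.81 -0.    1.72 -2.15]
scene 251 Y [-141. -128. -122.] X [-190. -108.] Z [286. 345.] slope->lever 0.04
side 259 Y [-134. -124. -118.] X [-199. -111.] Z [278. 344.] slope->lever 0.04
wrist 343 Y [-138. -134. -130.] X [-253. -106.] Z [289. 439.] slope->lever -0.19
t 27.35 press X,Y,Z mm [-260.5 -134.6  356. ] toolY yaw-90 -0.1026 z [-0.  0. -1.] F [-0.2  0.8  0.8] op 0.2 q6 [-0.68 -0.38  1.81  0.    1.72 -2.15]
scene 425
 y -15 x [-98.4  17. ]
 y 0 x [-97.1  13.3]
 y 15 x [-97.3  20.6]
 y 30 x [-97.3  33.3]
 y 45 x [-93.7  46.1]
side 127
 y -30 x [-95.5 -65.9]
 y -15 x [-98.2 -67.4]
 y 0 x [-97.7 -68.6]
 y 15 x [-98.7 -71.5]
 y 30 x [-98.3 -74.2]
 y 45 x [-98.  136.9]
```

View pics/end.png

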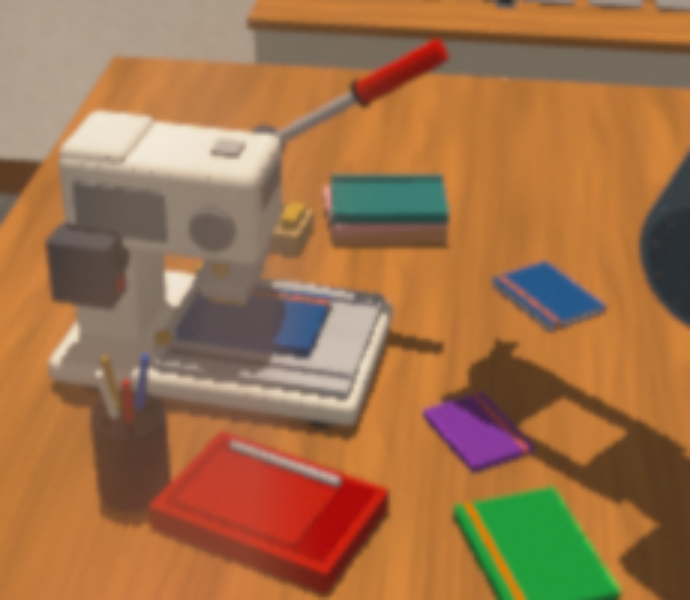

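The lever is back up at (400,75), the notebook is still seated with its front edge at (310,330), the bystanders have not moved and the robot is clear. Handing in.

```bash
python3 -c "
from bench import ctrl
print(ctrl.hand_in())"
```

```text
the job is handed in; nothing more can be done
None
```

I seated the blue notebook square against the back stop, held the lever down for over three seconds at about 0.96 rad and 16 N, then eased it back up to rest; the job is handed in, but no verdict was shown.

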